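# Load the polishing bowl and stir the stones

### The arm

A 6-joint arm with a two-finger parallel gripper is mounted at the origin on the work surface. World frame = base frame: x ahead of the robot, y to its left, z up, the work surface at z = 0. Lengths are in m, angles in rad, forces in N, time in s.
With the tool pointing down it reaches from about 0.35 to 0.975 m from the base axis. Payload 4.9 kg.
Tool frame: the origin (TCP) lies on the centre line of the jaws, within the pads' length; the fingertips stand 8 mm ahead of it and the grasp point (between the pads) lies 11 mm behind it; z points along the fingers, y is the direction in which the jaws open and shut (so a half turn about z gives the same grasp; the last joint's range is limited). The gripper opens to 85 mm and grips with 20 to 120 N. Pads are 22 mm wide; open, the fingers measure 114 mm over their backs; the gripper's body (76 mm by 85 mm) begins 54 mm behind the grasp point. The pads swing forward as they close: fully open they stand 13 mm farther back than shut.
Start: joints at [1.117, 0.053, 1.613, -0, 1.476, -0.119], TCP at [0.205, 0.59, 0.2] pointing down, gripper open.
Joint ranges: [-3.01, 3.01], [-1.01, 2.22], [0.06, 2.58], [-1.02, 4.17], [0.09, 2.62], [-3.14, 3.14]. Speed limits (rad/s): [2.57, 2.57, 3.14, 3.14, 3.14, 3.14].

### API

Orientations are given as a rotation vector (axis times angle).
In Python, from station import get_obs, get_image, calibration, finish_job gives the robot as it stands. The module is installed in compiled form; this text tells all that it offers.
- The arm moves only by the shell command python3 -m jog 'ROWS' [FORCE]. ROWS is JSON, a list of rows, each a list of 7 numbers: the shift along the tool's x, y, z in cm, then the turn, a rotation vector about the tool's x, y, z in rad, then the closure in counts, from 0 (fully open) to 255 (shut). In form: [[dx, dy, dz, ax, ay, az, jaw], ...]. A call has 1 to 8 rows; each row is the pose to reach, as a shift and turn from the pose measured when the call began, along the tool's axes at that moment; what a row does not reach only later rows make up. A row lasts 1/12 s, in which the tool goes at most 41.7 mm and 7.16 degrees, less where a joint would pass 70% of its speed; a pose out of reach is approached as far as the arm can. A call with a gripper value outside its range is refused whole. The fingers move at their own pace and stop on an object; FORCE is the grip in N (left out, the last holds). Time passes only in rows, so rows that repeat a pose let the fingers close. It gives the time, the measured TCP pose, the force and the opening at its end, in the units of the state.
- get_obs(): the state, without advancing time (a new reading comes with each control period).
- get_image(name): name is "side" or "top" or "wrist"; returns the picture (420x560x3 uint8, red, green, blue); there is no depth.
- calibration(name): a dict with "vfov" (degrees; the focal length in pixels is half the picture's height over the tangent of half this angle, whatever the lens; pixels are square), "cx", "cy" (the principal point, pixels), "R" (3x3) and "t" (3): a world point X has camera coordinates R X + t. Camera axes: x right, y down, z forward; pixel columns grow to the right and rows downward; lengths in m; the calibration is good to about 2 mm. A picture is of the moment at which its call begins: read the wrist's pose just before it. calibration takes no time and is no camera call; for the wrist camera it gives the pose at the moment of the call.
- finish_job(): hands the job in, once; it reports no verdict.
The state is a dict: "t": time; "q": joint angles; "dq": joint speeds; "effort": joint torques, N m; "tool_pos": TCP position; "tool_rot": TCP orientation; "contact_force": force on the tool from outside, world axes, zero at the start; "wrist_torque": the same for the moment, N m; "opening": finger opening in m.
Only numpy, scipy, OpenCV 4.12 (cv2) and the standard library are available. Lean on these libraries where they do the work, as an engineer would, in place of code of your own. Each camera call takes 0.05 s, during which the arm holds its last target. There are 200 camera calls.

### The job

Lower both rust-brown balls gently, without dropping or banging them, from the rack down to the bottom of the blue polishing bowl. Then take the red-footed stirrer, keep its foot down near the bowl's floor and stir round the bowl's middle, about two turns, so that the white stones are pushed about, and stand the stirrer upright on its cork mat again. Leave the finished brass ball and the amber jar where they are, and spill no stones.

Things in the scene. Friction and masses are not known exactly. Their poses are not given: they have to be found in the camera images.
- bowl: Vibratory polisher, fixed: square grey base 190 x 190 x 56 mm, open round blue bowl on it, any yaw. Origin on the table under the bowl's axis, z up. Outer diameter 200, inner 190, upright wall 4; inner floor 56, rim 136 above the table. At the start the stones lie in its own +x half; the -x half is empty.
- bowl_floor (a point): Centre of the bowl's flat inner floor, 56 mm above the table; axes as the bowl's.
- rack: Wooden rack, fixed to the table, 70 x 230 x 18 mm (x, y, z), with three square openings 30 mm wide at y = -75, 0 and +75 mm, a ball resting in each. Origin at the centre of its underside.
- ball_a: Rust-brown iron ball, diameter 44 mm, about 0.11 kg; use its centre point.
- ball_b: Second rust-brown ball, the same as ball_a; use its centre point.
- ball_a_center (a point): Centre of ball_a. In the rack the centre is about 34 mm above the table.
- ball_b_center (a point): Centre of ball_b.
- ball_done: Finished, shiny brass ball, diameter 44 mm, in the remaining hole of the rack; stays there. Use its centre point.
- ball_done_center (a point): Centre of the brass ball.
- stirrer: Loose stirrer standing upright on the cork mat: round red foot, diameter 32, height 14 mm, with an upright round wooden stem of diameter 14 mm reaching 150 mm above the underside of the foot; 0.15 kg, foot-heavy. Origin at the centre of the foot's underside, z along the stem.
- pad: Round cork mat, fixed to the table, diameter 110, 4 mm thick; the stirrer's place. Origin at the centre of its underside.
- stone0: White ceramic polishing stone, loose in the bowl: block 18 x 18 x 12 mm, 20 g. Origin at the centre of its underside.
- stone1: White ceramic polishing stone, loose in the bowl: block 18 x 18 x 12 mm, 20 g. Origin at the centre of its underside.
- stone2: White ceramic polishing stone, loose in the bowl: block 18 x 18 x 12 mm, 20 g. Origin at the centre of its underside.
- stone3: White ceramic polishing stone, loose in the bowl: block 18 x 18 x 12 mm, 20 g. Origin at the centre of its underside.
- stone4: White ceramic polishing stone, loose in the bowl: block 18 x 18 x 12 mm, 20 g. Origin at the centre of its underside.
- jar: Bystander: amber glass jar, diameter 68, height 90 mm, loose. Origin under its centre.
There are look-alikes about, which are no part of the job. Leave any turquoise look-alike of the stirrer alone. Of the things that look like the pad, take the one that is farthest from the robot's base at the start.

How it is judged:
On the way, in this order (a step that is already met when the one before it is completed fails the run):
1. both rust-brown balls lie in the bowl, let go and no longer rolling (z of ball_a_center in the frame of bowl_floor between 0.01 and 0.05 m and horizontal distance between each of ball_a_center, ball_b_center and bowl_floor below 0.08 m and contact force between each of ball_a, ball_b and the fingers below 0.1 N and linear speed of each of ball_a, ball_b below 0.08 m/s and z of ball_b_center in the frame of bowl_floor between 0.01 and 0.05 m), for 0.2 s.
2. the held stirrer's foot is down in the bowl (within 22 mm of its floor), at least 10 mm to one side of the bowl's middle (its +x side) (z of stirrer in the frame of bowl_floor below 0.022 m and horizontal distance between stirrer and bowl_floor below 0.085 m and contact force between the fingers and stirrer above 0.5 N and x of stirrer in the frame of bowl_floor above 0.01 m).
3. still held and down, the foot has come round to the opposite side (10 mm or more) (z of stirrer in the frame of bowl_floor below 0.022 m and horizontal distance between stirrer and bowl_floor below 0.085 m and contact force between the fingers and stirrer above 0.5 N and x of stirrer in the frame of bowl_floor below -0.01 m).
4. and round to the first side again, at least three of the five stones now 12 mm or more from where they lay (all of step 2 and (distance of each of stone0, stone1, stone2 from where it was at the start of the episode above 0.012 m or distance of each of stone0, stone1, stone3 from where it was at the start of the episode above 0.012 m or distance of each of stone0, stone1, stone4 from where it was at the start of the episode above 0.012 m or distance of each of stone0, stone2, stone3 from where it was at the start of the episode above 0.012 m or distance of each of stone0, stone2, stone4 from where it was at the start of the episode above 0.012 m or distance of each of stone0, stone3, stone4 from where it was at the start of the episode above 0.012 m or distance of each of stone1, stone2, stone3 from where it was at the start of the episode above 0.012 m or distance of each of stone1, stone2, stone4 from where it was at the start of the episode above 0.012 m or distance of each of stone1, stone3, stone4 from where it was at the start of the episode above 0.012 m or distance of each of stone2, stone3, stone4 from where it was at the start of the episode above 0.012 m)).
At the end, for the whole second after the job is handed in: Both rust-brown balls lie still in the bowl (centre under 50 mm above its floor, within 80 mm of its axis), let go; the stirrer stands free on its mat, upright within 0.1 rad, within 40 mm of the mat's centre; brass ball within 15 mm of its place; all stones in the bowl (all of step 1 and angle between stirrer's own z axis and vertical below 0.1 rad and horizontal distance between stirrer and pad below 0.04 m and height (world z) of stirrer below 0.008 m and contact force between stirrer and the fingers below 0.1 N and linear speed of stirrer below 0.03 m/s and distance of ball_done_center from where it was at the start of the episode below 0.015 m and not (z of stone0 in the frame of bowl_floor above 0.08 m or horizontal distance between stone0 and bowl_floor above 0.098 m) and not (z of stone1 in the frame of bowl_floor above 0.08 m or horizontal distance between stone1 and bowl_floor above 0.098 m) and not (z of stone2 in the frame of bowl_floor above 0.08 m or horizontal distance between stone2 and bowl_floor above 0.098 m) and not (z of stone3 in the frame of bowl_floor above 0.08 m or horizontal distance between stone3 and bowl_floor above 0.098 m) and not (z of stone4 in the frame of bowl_floor above 0.08 m or horizontal distance between stone4 and bowl_floor above 0.098 m)); the robot touches nothing.
It fails at once if before the stirring (the stirrer away from the bowl), a rust-brown ball hits or presses the bowl or a stone with more than 30 N (horizontal distance between stirrer and bowl_floor above 0.12 m and (contact force between any of ball_a, ball_b and bowl above 30 N or contact force between any of ball_a, ball_b and stone0 above 30 N or contact force between any of ball_a, ball_b and stone1 above 30 N or contact force between any of ball_a, ball_b and stone2 above 30 N or contact force between any of ball_a, ball_b and stone3 above 30 N or contact force between any of ball_a, ball_b and stone4 above 30 N)).
It fails at once if before the stirring, a rust-brown ball moves faster than 0.65 m/s inside the bowl (it was dropped) (horizontal distance between stirrer and bowl_floor above 0.12 m and ((linear speed of ball_a above 0.65 m/s and z of ball_a_center in the frame of bowl_floor below 0.075 m and horizontal distance between ball_a_center and bowl_floor below 0.095 m) or (linear speed of ball_b above 0.65 m/s and z of ball_b_center in the frame of bowl_floor below 0.075 m and horizontal distance between ball_b_center and bowl_floor below 0.095 m))).
It fails at once if a stone leaves the bowl ((z of stone0 in the frame of bowl_floor above 0.08 m or horizontal distance between stone0 and bowl_floor above 0.098 m) or (z of stone1 in the frame of bowl_floor above 0.08 m or horizontal distance between stone1 and bowl_floor above 0.098 m) or (z of stone2 in the frame of bowl_floor above 0.08 m or horizontal distance between stone2 and bowl_floor above 0.098 m) or (z of stone3 in the frame of bowl_floor above 0.08 m or horizontal distance between stone3 and bowl_floor above 0.098 m) or (z of stone4 in the frame of bowl_floor above 0.08 m or horizontal distance between stone4 and bowl_floor above 0.098 m)).
It fails at once if the brass ball is moved more than 15 mm or the amber jar more than 30 mm (distance of ball_done_center from where it was at the start of the episode above 0.015 m or distance of jar from where it was at the start of the episode above 0.03 m).
It also fails if it takes over 72 s, if anything falls off the work surface, if the arm or the gripper's body presses on something with over 40 N, if the wrist force passes 120 N, or if a joint passes its speed limit or range.

## Working session

There is one attempt and no reset: what is moved stays moved. The work goes in short steps, Python scripts to look and compute and a shell command to move; the robot and the scene stay as the last step left them, time stands still between calls to the robot, and variables do not carry over. Pictures are saved under pics/ and viewed, about 8 in all and at most 12, crops included, and the job is handed in when it is done.

```bash
mkdir -p pics; cat > h.py <<'E'
import numpy as np, cv2
from scipy.spatial.transform import Rotation as R
from station import *
def snap(name,fn):
    c=calibration(name); im=get_image(name); cv2.imwrite('pics/'+fn,im[:,:,::-1]); return im,c
def ray(c,u,v,z):
    f=210/np.tan(np.radians(c['vfov'])/2)
    d=np.array([(u-c['cx'])/f,(v-c['cy'])/f,1]); Rm=np.array(c['R']); t=np.array(c['t'])
    o=-Rm.T@t; d=Rm.T@d; return o+d*(z-o[2])/d[2]
def proj(c,X):
    f=210/np.tan(np.radians(c['vfov'])/2)
    p=np.array(c['R'])@np.array(X)+np.array(c['t']); return p[:2]/p[2]*f+[c['cx'],c['cy']]
def rel(target,yaw=None):
    "shift in tool axes (cm) to target"
    o=get_obs(); T=R.from_rotvec(o['tool_rot'])
    print('tcp',np.round(o['tool_pos'],4),'t',round(o['t'],2),'toolx',np.round(T.as_matrix()[:,0],3),'tooly',np.round(T.as_matrix()[:,1],3))
    print('d cm',np.round(T.inv().apply(np.array(target)-o['tool_pos'])*100,2))
E
python3 - <<'E'
from h import *
a,c=snap('top','top0.png'); b,c2=snap('side','side0.png')
print(c,c2); print(get_obs())
E
```

```text
{'vfov': 57.0446932774024, 'cx': 276.75297451155217, 'cy': 212.7309282672707, 'R': array([[ 0.02088052, -0.99970894, -0.01208428],
       [-0.98895185, -0.01887857, -0.14703008],
       [ 0.14675916,  0.01502084, -0.9890582 ]]), 't': array([0.00141269, 0.45360915, 0.79984998])} {'vfov': 42.098219084398444, 'cx': 285.53446783792356, 'cy': 219.4110988122278, 'R': array([[ 0.9936062 , -0.11092206,  0.02104779],
       [-0.0539044 , -0.6298831 , -0.77481713],
       [ 0.09920196,  0.76872854, -0.63183495]]), 't': array([-0.44528654,  0.08124748,  1.26209329])}
{'t': 0.1, 'q': array([ 1.11699644e+00,  5.33134360e-02,  1.61415570e+00, -1.68984328e-05,
        1.47600488e+00, -1.19003130e-01]), 'dq': array([ 0.00010007, -0.00143003, -0.00324174,  0.00014656,  0.00104782,
        0.00160997]), 'effort': array([ 5.27819111e-05, -3.94901097e+01, -3.71362996e+01, -8.65283550e-05,
        3.97232405e-03,  3.66617269e-05]), 'tool_pos': array([0.20509194, 0.58973165, 0.1989726 ]), 'tool_rot': array([-5.23356233e-01, -3.09716916e+00,  2.84185290e-03]), 'contact_force': array([-0.53992367, -0.45691438, -0.77335213]), 'wrist_torque': array([-0.03092732, -0.05912359, -0.00410807]), 'opening': 0.08516846107416175}
```

View pics/top0.png

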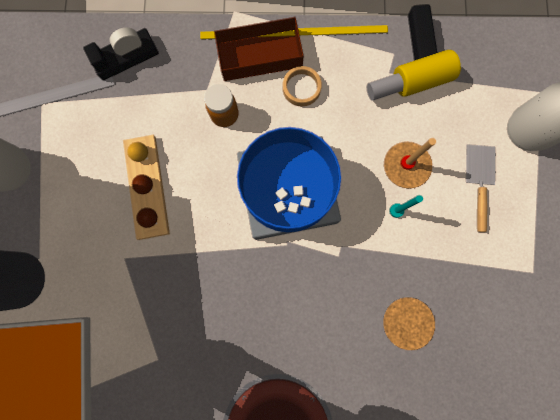

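View pics/side0.png

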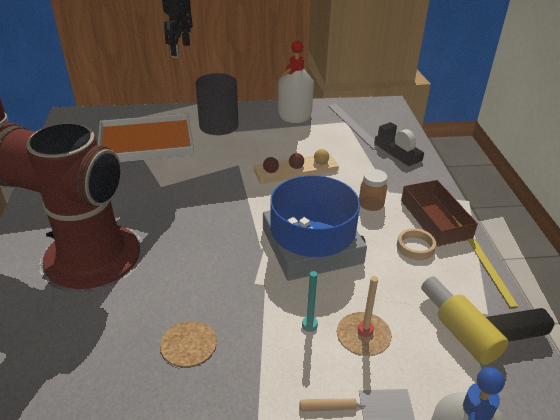

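The top view shows the rust balls at (147,217) and (143,184) and the brass ball at (138,152). The bowl rim is centred near (289,179) with stones in its near half. The red stirrer foot is at (408,163) on the far mat (408,165), with the turquoise decoy at (397,211). The jar is near (222,105). The side view agrees.

```bash
python3 - <<'E'
from h import *
c=calibration('top'); im=cv2.imread('pics/top0.png'); hsv=cv2.cvtColor(im,cv2.COLOR_BGR2HSV)
def blob(m,box):
    x0,y0,x1,y1=box; k=np.zeros_like(m); k[y0:y1,x0:x1]=m[y0:y1,x0:x1]
    cs,_=cv2.findContours(k,cv2.RETR_EXTERNAL,cv2.CHAIN_APPROX_NONE); return max(cs,key=cv2.contourArea)
dark=((hsv[...,2]<110)).astype(np.uint8)
for n,b in (('b1',(132,203,162,232)),('b2',(128,172,158,198))):
    k=blob(dark,b); (u,v),r=cv2.minEnclosingCircle(k); print(n,u,v,r,np.round(ray(c,u,v,.034),4))
print('brass',ray(c,138,152,.034))
blue=((hsv[...,0]>100)&(hsv[...,0]<125)&(hsv[...,1]>150)&(hsv[...,2]>60)).astype(np.uint8)
k=cv2.convexHull(blob(blue,(220,110,350,240)))[:,0]
P=np.array([ray(c,u,v,.136)[:2] for u,v in k],np.float32); print('bowl rim',cv2.minEnclosingCircle(P))
red=(((hsv[...,0]<6)|(hsv[...,0]>174))&(hsv[...,1]>200)&(hsv[...,2]>110)).astype(np.uint8)
k=blob(red,(385,145,430,185)); m=cv2.moments(k); u,v=m['m10']/m['m00'],m['m01']/m['m00']; print('foot',u,v,np.round(ray(c,u,v,.018),4))
print('pad',ray(c,408,165,.004),'stem top',ray(c,432,141,.154),'turq foot',ray(c,397,212,.014), 'turq top',ray(c,420,200,.15),'jar',ray(c,219,97,.09))
w=(hsv[...,1]<60)&(hsv[...,2]>150); w=w.astype(np.uint8); k=np.zeros_like(w); k[180:220,268:318]=w[180:220,268:318]
n,l,s,ce=cv2.connectedComponentsWithStats(k)
for i in range(1,n):
    if s[i,4]>10: print('stone',s[i,4],np.round(ray(c,*ce[i],.068),3))
print('rack edge',[np.round(ray(c,*p,.018),3) for p in ((124,140),(154,136),(167,235),(136,239))])
print('base corners',[np.round(ray(c,*p,.056),3) for p in ((250,237),(340,222))])
rel(ray(c,147,217,.1))
E
```

```text
b1 146.5 217.3333282470703 10.83343505859375 [0.438  0.2917 0.034 ]
b2 142.0 184.5 10.594910621643066 [0.5102 0.3067 0.034 ]
brass [0.58364386 0.32090491 0.034     ]
bowl rim ((0.5052767992019653, -0.012361244298517704), 0.10209370404481888)
foot 405.5864661654135 162.9674185463659 [ 0.5735 -0.2743  0.018 ]
pad [ 0.57288497 -0.28419273  0.004     ] stem top [ 0.57781722 -0.28099583  0.154     ] turq foot [ 0.4630647  -0.25371839  0.014     ] turq top [ 0.46511566 -0.25615541  0.15      ] jar [0.68921941 0.136421   0.09      ]
stone 79 [ 0.497 -0.033  0.068]
stone 78 [0.49  0.002 0.068]
stone 78 [ 0.474 -0.048  0.068]
stone 83 [0.463 0.005 0.068]
stone 80 [ 0.461 -0.022  0.068]
rack edge [array([0.616, 0.361, 0.018]), array([0.627, 0.293, 0.018]), array([0.402, 0.25 , 0.018]), array([0.392, 0.317, 0.018])]
base corners [array([0.398, 0.065, 0.056]), array([ 0.433, -0.122,  0.056])]
tcp [0.2051 0.5897 0.199 ] t 0.1 toolx [-0.944  0.329  0.   ] tooly [ 0.329  0.944 -0.002]
d cm [-31.85 -23.05   9.93]
```

```bash
python3 -m jog '[[-31.8,-23,7,0,0,-0.53,0],[-31.8,-23,7,0,0,-0.53,0],[-31.8,-23,7,0,0,-0.53,0],[-31.8,-23,7,0,0,-0.53,0],[-31.8,-23,7,0,0,-0.53,0],[-31.8,-23,7,0,0,-0.53,0],[-31.8,-23,7,0,0,-0.53,0],[-31.8,-23,7,0,0,-0.53,0]]' 40
python3 - <<'E'
from h import *
rel([.438,.2917,.032])
E
```

```text
t: 0.77
tool_pos: [0.3897, 0.3243, 0.1414]
tool_rot: [0.307, -3.125, 0.003]
contact_force: [0.9, 0.5, -0.1]
opening: 0.0856
tcp [0.3897 0.3243 0.1414] t 0.77 toolx [-0.981 -0.194  0.001] tooly [-0.194  0.981 -0.002]
d cm [-4.12 -4.12 10.94]
```

```bash
python3 -m jog '[[-4.1,-4.1,2,0,0,0,0],[-4.1,-4.1,2,0,0,0,0],[-4.1,-4.1,2,0,0,0,0],[-4.1,-4.1,2,0,0,0,0],[-4.1,-4.1,2,0,0,0,0]]'
python3 - <<'E'
from h import *
im,c=snap('wrist','w1.png')
rel([.438,.2917,.032]); print(proj(c,[.438,.2917,.034]),proj(c,[.5102,.3067,.034]),proj(c,[.505,-.012,.056]))
E
```

```text
t: 1.18
tool_pos: [0.4373, 0.2923, 0.1213]
tool_rot: [0.307, -3.125, 0.002]
contact_force: [-0.2, 0.2, 0.2]
opening: 0.0853
tcp [0.4373 0.2927 0.1217] t 1.23 toolx [-0.981 -0.195  0.001] tooly [-0.195  0.981 -0.001]
d cm [-0.06 -0.11  8.97]
[278.9893529  197.21190815] [279.82301763 283.04058797] [-155.53512003  214.46560333]
```

View pics/w1.png

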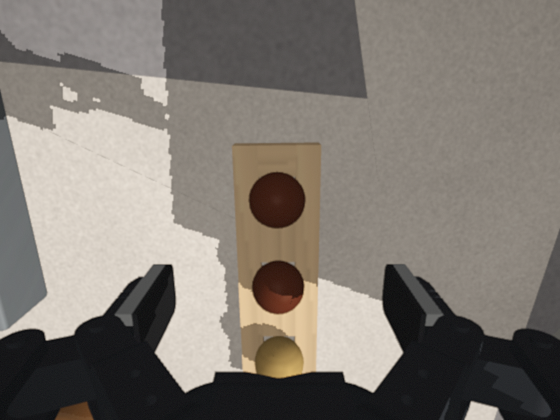

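The wrist view shows the ball at (277,200), against a prediction of (279,197). That is about 2 mm off, so I descend with a small correction.

```bash
python3 -m jog '[[-0.2,-0.2,3,0,0,0,0],[-0.2,-0.2,6,0,0,0,0],[-0.2,-0.2,8,0,0,0,60],[-0.2,-0.2,8.9,0,0,0,80],[-0.2,-0.2,8.9,0,0,0,160],[-0.2,-0.2,8.9,0,0,0,220],[-0.2,-0.2,8.9,0,0,0,220],[-0.2,-0.2,8.9,0,0,0,220]]' 40
python3 -m jog '[[0,0,0,0,0,0,220],[0,0,0,0,0,0,220]]'
```

```text
t: 1.9
tool_pos: [0.4409, 0.292, 0.0348]
tool_rot: [-0.309, 3.124, -0.0]
contact_force: [0.2, 0.2, -0.9]
opening: 0.0124
t: 2.07
tool_pos: [0.4421, 0.2926, 0.0365]
tool_rot: [-0.309, 3.121, 0.002]
contact_force: [-0.5, 0.5, 1.5]
opening: 0.0117
```

```bash
python3 -m jog '[[0,0,0,0,0,0,0],[0,0,0,0,0,0,0],[0,0,0,0,0,0,0],[0,0,-3,0,0,0,0],[0,0,-6,0,0,0,0],[0,0,-6,0,0,0,0]]'
python3 - <<'E'
from h import *
im,c=snap('wrist','w2.png')
rel([.4395,.2905,.026]); print(proj(c,[.4395,.2905,.034]))
E
```

```text
t: 2.57
tool_pos: [0.4456, 0.2944, 0.103]
tool_rot: [-0.308, 3.111, 0.007]
contact_force: [1.5, 0.7, 0.8]
opening: 0.0827
tcp [0.4445 0.2938 0.1007] t 2.62 toolx [-0.981 -0.196 -0.013] tooly [-0.196  0.981  0.002]
d cm [ 0.65 -0.24  7.46]
[275.98248533 192.69667715]
```

View pics/w2.png

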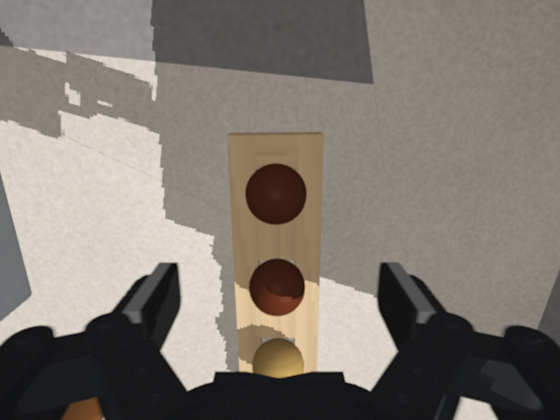

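```bash
python3 -m jog '[[0.65,-0.2,3,0,0.013,0,0],[0.65,-0.2,6,0,0.013,0,0],[0.65,-0.2,7.5,0,0.013,0,0],[0.65,-0.2,7.5,0,0.013,0,40],[0.65,-0.2,7.5,0,0.013,0,80],[0.65,-0.2,7.5,0,0.013,0,100],[0.65,-0.2,7.5,0,0.013,0,110]]' 40
python3 -m jog '[[0,0,0,0,0,0,125],[0,0,0,0,0,0,140],[0,0,0,0,0,0,160],[0,0,0,0,0,0,180],[0,0,0,0,0,0,180]]'; python3 -c "
from h import *
rel([.4395,.2905,.026])"
```

```text
t: 3.2
tool_pos: [0.4406, 0.2915, 0.0271]
tool_rot: [-0.309, 3.124, 0.005]
contact_force: [-0.7, 0.1, 0.3]
opening: 0.0488
t: 3.62
tool_pos: [0.4407, 0.2916, 0.0274]
tool_rot: [-0.309, 3.124, 0.005]
contact_force: [-0.5, -0.8, 0.0]
opening: 0.025
tcp [0.4407 0.2916 0.0274] t 3.62 toolx [-0.981 -0.196 -0.003] tooly [-0.196  0.981  0.003]
d cm [ 0.14 -0.08  0.14]
```

```bash
python3 - <<'E'
from h import *
a,c=snap('side','s3.png'); b,c=snap('wrist','w3.png')
cv2.imwrite('pics/m3.png',cv2.hconcat([cv2.resize(a[120:210,220:360],(560,360))[:,:,::-1][:,:400],cv2.resize(b,(400,360) )[:,:,::-1]]))
E
```

```text
(no output)
```

View pics/m3.png

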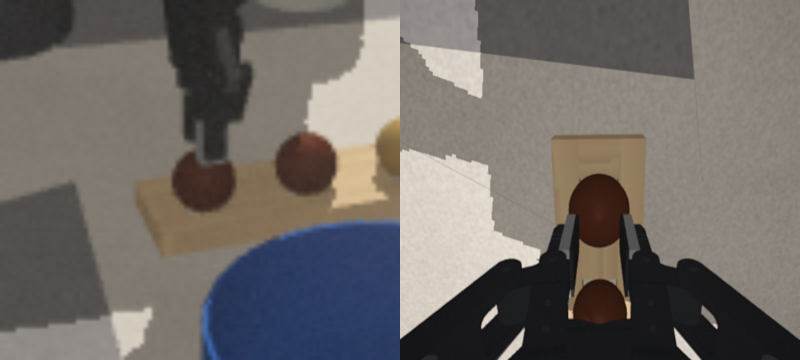

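```bash
python3 - <<'E'
from h import *
o=get_obs();T=R.from_rotvec(o['tool_rot']);w=calibration('wrist');s=calibration('side')
for z in (-.03,-.02,-.01,0,.008):
    for x in (-.011,0,.011):
        X=o['tool_pos']+T.apply([x,.0125,z]); print(z,x,np.round(proj(w,X)),np.round(proj(s,X)))
for b in ([.4395,.2905,.034],[.438,.2917,.034]): print(proj(w,b),proj(s,b))
a=cv2.imread('pics/s3.png')[130:190,250:300]; b=cv2.imread('pics/w3.png')[180:380,200:360]
cv2.imwrite('pics/m4.png',cv2.hconcat([cv2.resize(a,(400,480),interpolation=0),cv2.resize(b,(384,480))]))
E
```

```text
-0.03 -0.011 [308. 288.] [274. 154.]
-0.03 0 [308. 266.] [270. 155.]
-0.03 0.011 [309. 243.] [266. 155.]
-0.02 -0.011 [306. 277.] [274. 157.]
-0.02 0 [307. 256.] [270. 158.]
-0.02 0.011 [307. 235.] [266. 158.]
-0.01 -0.011 [305. 268.] [274. 160.]
-0.01 0 [305. 248.] [270. 161.]
-0.01 0.011 [306. 227.] [266. 162.]
0 -0.011 [303. 259.] [274. 163.]
0 0 [304. 240.] [270. 164.]
0 0.011 [304. 221.] [266. 165.]
0.008 -0.011 [303. 253.] [274. 166.]
0.008 0 [303. 235.] [270. 166.]
0.008 0.011 [303. 216.] [266. 167.]
[278.9667903  243.13948993] [271.01831086 164.47640757]
[281.84610092 240.89570492] [270.43840375 164.26038431]
```

View pics/m4.png

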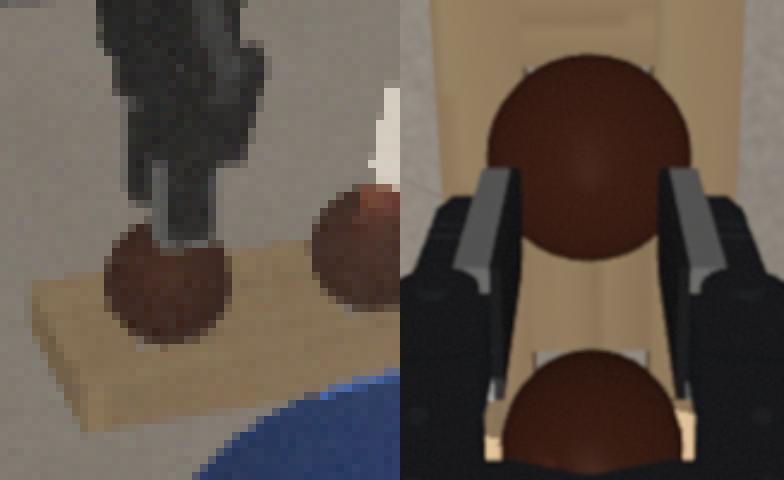

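```bash
python3 - <<'E'
from h import *
o=get_obs();T=R.from_rotvec(o['tool_rot']);w=calibration('wrist');s=calibration('side')
f=210/np.tan(np.radians(w['vfov'])/2); Rm=np.array(w['R']);cam=-Rm.T@w['t']
p=Rm@np.array([.4395,.2905,.034])+w['t']; print('cam',cam,'rel tool',T.inv().apply(cam-o['tool_pos']),'depth',p[2],'exp r',f*.022/np.sqrt(p[2]**2-.022**2))
print('rack width px at .018', [proj(w,[.4395+d*-.195,.2905+d*.98,.018]) for d in (-.035,.035)])
for z in (-.03,-.02,-.01,0,.008):
    print(z,[np.round(proj(s,o['tool_pos']+T.apply([x,-.0125,z])),1) for x in (-.011,.011)],[np.round(proj(w,o['tool_pos']+T.apply([x,-.0125,z]))) for x in (-.011,.011)])
E
```

```text
cam [0.3693871  0.27584728 0.2011502 ] rel tool [ 0.07244098 -0.00086192 -0.1741863 ] depth 0.18070666863079848 exp r 43.32391418592729
rack width px at .018 [array([215.80559   , 231.77156507]), array([341.83585089, 231.65375217])]
-0.03 [array([276.6, 159. ]), array([268.8, 160.2])] [array([253., 288.]), array([252., 243.])]
-0.02 [array([276.5, 162.1]), array([268.8, 163.3])] [array([255., 277.]), array([254., 235.])]
-0.01 [array([276.5, 165.1]), array([268.8, 166.4])] [array([256., 268.]), array([255., 227.])]
0 [array([276.5, 168.2]), array([268.8, 169.4])] [array([257., 259.]), array([256., 221.])]
0.008 [array([276.4, 170.6]), array([268.8, 171.8])] [array([258., 253.]), array([257., 216.])]
```

```bash
python3 -m jog '[[0.1,0,0,0,0,0,60],[0.1,0,0,0,0,0,60],[0.1,0,0,0,0,0,60],[0.1,0,0,0,0,0,60]]'; python3 -m jog '[[0.1,0,0.7,0,0,0,60],[0.1,0,1.2,0,0,0,60],[0.1,0,1.6,0,0,0,60],[0.1,0,1.6,0,0,0,60]]' 30
python3 - <<'E'
from h import *
o=get_obs();T=R.from_rotvec(o['tool_rot'])
a,s=snap('side','s5.png'); b,w=snap('wrist','w5.png')
cv2.imwrite('pics/m5.png',cv2.hconcat([cv2.resize(a[100:190,240:315,::-1],(400,480),interpolation=0),cv2.resize(b[...,::-1],(400,480))]))
y=-o['opening']/2
for z in (-.04,-.03,-.02,-.01,0,.008):
    X=o['tool_pos']+T.apply([0,y,z]);p=proj(s,X);q=proj(w,X); print(z,np.round((p-[240,100])*5.333),np.round(q*[400/560,480/420]+[400,0]))
E
```

```text
t: 4.05
tool_pos: [0.4396, 0.2913, 0.0271]
tool_rot: [-0.309, 3.124, 0.005]
contact_force: [-1.2, 1.1, -0.5]
opening: 0.0654
t: 4.38
tool_pos: [0.4374, 0.2906, 0.0094]
tool_rot: [0.309, -3.126, -0.004]
contact_force: [-0.1, 0.1, -0.1]
opening: 0.0656
-0.04 [180. 353.] [545. 315.]
-0.03 [180. 370.] [548. 302.]
-0.02 [180. 386.] [551. 292.]
-0.01 [179. 402.] [554. 282.]
0 [179. 418.] [556. 273.]
0.008 [179. 431.] [558. 267.]
```

View pics/m5.png

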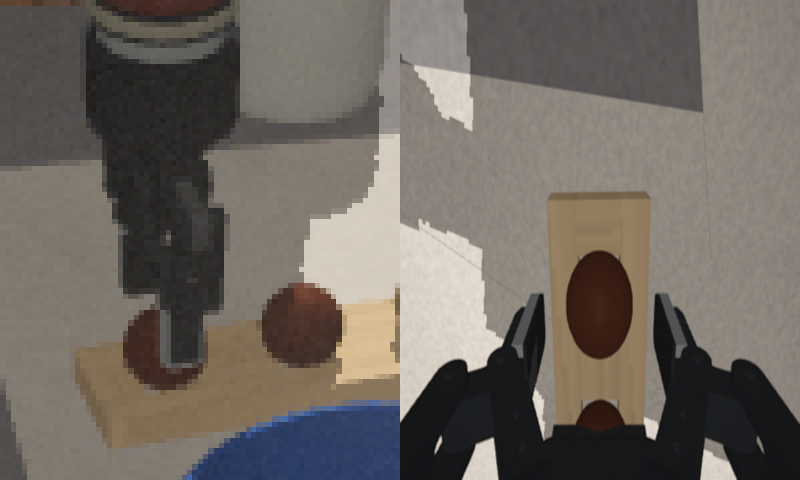

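The fingertips sit about 30 mm behind the reported TCP (seen in two views), so I need to go lower. I'll descend another 12 mm and close.

```bash
python3 -m jog '[[0.2,0,0.6,0,0,0,60],[0.2,0,1.2,0,0,0,60],[0.2,0,1.2,0,0,0,100],[0.2,0,1.2,0,0,0,130],[0.2,0,1.2,0,0,0,160],[0.2,0,1.2,0,0,0,180],[0.2,0,1.2,0,0,0,180]]' 30
```

```text
t: 5.07
tool_pos: [0.4362, 0.2906, -0.0014]
tool_rot: [-0.309, 3.125, 0.005]
contact_force: [-0.2, 0.4, -0.5]
opening: 0.0421
```

```bash
python3 -m jog '[[0,0,-2,0,0,0,180],[0,0,-5,0,0,0,180],[0,0,-9,0,0,0,180],[0,0,-13,0,0,0,180],[0,0,-16.5,0,0,0,180],[0,0,-16.5,0,0,0,180]]' 30; python3 -c "
from h import *
rel([.527,.018,.16])"
```

```text
t: 5.57
tool_pos: [0.441, 0.2925, 0.1737]
tool_rot: [-0.308, 3.11, 0.013]
contact_force: [0.8, 0.5, -0.2]
opening: 0.0418
tcp [0.441  0.2925 0.1737] t 5.57 toolx [-0.98  -0.196 -0.017] tooly [-0.196  0.981  0.007]
d cm [ -3.03 -28.61   1.22]
```

```bash
python3 -m jog '[[-0.4,-3.5,0,0,0.017,0,180],[-0.8,-7.5,0,0,0.017,0,180],[-1.2,-11.5,0,0,0.017,0,180],[-1.6,-15.5,0,0,0.017,0,180],[-2,-19.5,0,0,0.017,0,180],[-2.5,-23.5,0.3,0,0.017,0,180],[-3,-27,0.5,0,0.017,0,180],[-3,-28.6,1,0,0.017,0,180]]' 30; python3 -m jog '[[0,0,0,0,0,0,180],[0,0,0,0,0,0,180]]'; python3 - <<'E'
from h import *
rel([.527,.018,.044]); w=calibration('wrist')
a,s=snap('side','s6.png'); b,w=snap('wrist','w6.png')
cv2.imwrite('pics/m6.png',cv2.hconcat([cv2.resize(a[60:300,210:410,::-1],(400,480)),cv2.resize(b[...,::-1],(400,480))]))
E
```

```text
t: 6.23
tool_pos: [0.5282, 0.0141, 0.1629]
tool_rot: [-0.304, 3.125, 0.008]
contact_force: [0.0, -0.3, -0.4]
opening: 0.0419
t: 6.4
tool_pos: [0.5283, 0.0131, 0.1625]
tool_rot: [-0.3, 3.126, 0.008]
contact_force: [-0.2, 0.6, -0.2]
opening: 0.0421
tcp [0.5283 0.0131 0.1625] t 6.4 toolx [-0.982 -0.19  -0.002] tooly [-0.19   0.982  0.005]
d cm [ 0.06  0.45 11.85]
```

View pics/m6.png

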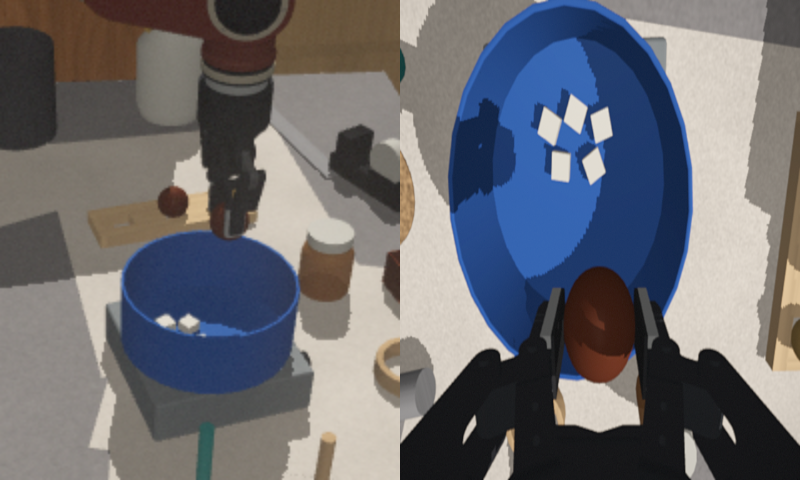

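```bash
python3 - <<'E'
from h import *
from scipy.optimize import least_squares
s=calibration('side');w=calibration('wrist')
r=least_squares(lambda X:np.r_[proj(s,X)-[324,170],(proj(w,X)-[277,283])],[.53,.015,.19]); print(r.x,r.fun)
print('rim pts wrist: floor center',proj(w,[.505,-.012,.056])*[400/560,480/420]+[400,0])
E
```

```text
[0.53343285 0.01398928 0.19883953] [ 1.259043   -0.7772538   0.00433372 -0.28916752]
rim pts wrist: floor center [579.80448235 178.01096488]
```

```bash
python3 -m jog '[[0.3,0.4,2,0,0,0,180],[0.3,0.4,4,0,0,0,180],[0.3,0.4,6,0,0,0,180],[0.3,0.4,8,0,0,0,180],[0.3,0.4,9.5,0,0,0,180],[0.3,0.4,10.5,0,0,0,180],[0.3,0.4,11.2,0,0,0,180],[0.3,0.4,11.7,0,0,0,180]]' 30; python3 -m jog '[[0,0,0.05,0,0,0,180],[0,0,0.05,0,0,0,180]]'
```

```text
t: 7.17
tool_pos: [0.5246, 0.0196, 0.0456]
tool_rot: [-0.307, 3.124, 0.009]
contact_force: [0.3, -0.4, -0.6]
opening: 0.0421
t: 7.33
tool_pos: [0.525, 0.02, 0.0456]
tool_rot: [-0.307, 3.123, 0.009]
contact_force: [-1.1, 0.5, -1.3]
opening: 0.0424
```

```bash
python3 -m jog '[[0,0,0.1,0,0,0,180],[0,0,0.15,0,0,0,180],[0,0,0.2,0,0,0,180],[0,0,0.2,0,0,0,180]]'; python3 -m jog '[[0,0,0.1,0,0,0,180],[0,0,0.1,0,0,0,180]]'
```

```text
t: 7.67
tool_pos: [0.5253, 0.0199, 0.044]
tool_rot: [-0.307, 3.123, 0.008]
contact_force: [0.1, -0.5, -1.1]
opening: 0.042
t: 7.83
tool_pos: [0.5253, 0.0199, 0.0431]
tool_rot: [-0.307, 3.123, 0.008]
contact_force: [0.3, -0.0, -0.2]
opening: 0.0419
```

```bash
python3 -m jog '[[0,0,0.08,0,0,0,180],[0,0,0.08,0,0,0,125],[0,0,0.08,0,0,0,120],[0,0,0.08,0,0,0,110],[0,0,0.08,0,0,0,100],[0,0,0.08,0,0,0,90],[0,0,0.08,0,0,0,90]]'; python3 -m jog '[[0,0,-2,0,0,0,90],[0,0,-5,0,0,0,90],[0,0,-9,0,0,0,90],[0,0,-13,0,0,0,60],[0,0,-13.5,0,0,0,0]]'
python3 - <<'E'
from h import *
b,w=snap('wrist','w7.png'); rel([.5082,.3062,.16])
E
```

```text
t: 8.42
tool_pos: [0.5254, 0.0198, 0.0424]
tool_rot: [-0.307, 3.122, 0.008]
contact_force: [-0.7, -0.4, -1.0]
opening: 0.0552
t: 8.83
tool_pos: [0.5294, 0.0186, 0.1866]
tool_rot: [-0.306, 3.109, 0.004]
contact_force: [2.0, 1.4, 0.5]
opening: 0.0751
tcp [0.5287 0.0187 0.1845] t 8.88 toolx [-0.981 -0.195 -0.016] tooly [-0.195  0.981  0.001]
d cm [-3.54 28.6   2.54]
```

View pics/w7.png

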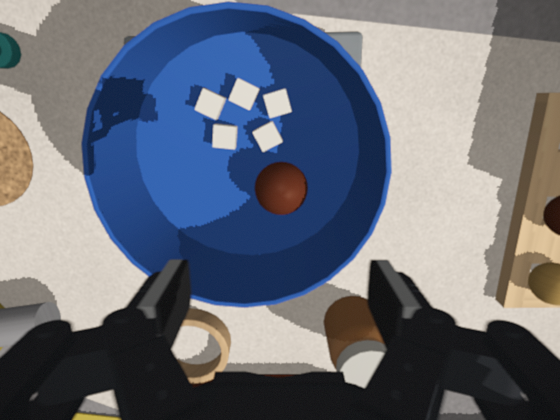

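```bash
python3 -m jog '[[0,3.5,0,0,0.016,0,0],[-1,7.5,0,0,0.016,0,0],[-1.5,11.5,0,0,0.016,0,0],[-2,15.5,0,0,0.016,0,0],[-2.5,19.5,0.5,0,0.016,0,0],[-3,23.5,2,0,0.016,0,0],[-3.5,27,3.5,0,0.016,0,0],[-3.6,28.5,5,0,0.016,0,0]]' 30; python3 -m jog '[[0,0,0,0,0,0,0],[0,0,0,0,0,0,0]]'; python3 - <<'E'
from h import *
b=cv2.imread('pics/w7.png'); rel([.509,.305,-.0014])
c=calibration('wrist'); im=get_image('wrist'); cv2.imwrite('pics/w8.png',im[...,::-1])
h=cv2.cvtColor(im,cv2.COLOR_RGB2HSV)
m=((h[...,0]<12)&(h[...,1]>130)&(h[...,2]<150)&(h[...,2]>15)).astype(np.uint8); p=proj(c,[.511,.3055,.034]); print('pred',p)
n,l,s,ce=cv2.connectedComponentsWithStats(m)
for i in range(1,n):
    if s[i,4]>300: print(s[i],ce[i],ray(c,*ce[i],.034))
E
```

```text
t: 9.55
tool_pos: [0.5079, 0.3092, 0.1335]
tool_rot: [0.312, -3.125, -0.004]
contact_force: [-0.6, -0.6, 0.1]
opening: 0.0854
t: 9.72
tool_pos: [0.5058, 0.3093, 0.1304]
tool_rot: [0.315, -3.119, -0.001]
contact_force: [-0.5, 0.1, 0.5]
opening: 0.0851
tcp [0.5058 0.3093 0.1304] t 9.72 toolx [-0.98  -0.2    0.006] tooly [-0.2    0.98   0.001]
d cm [-0.32 -0.5  13.18]
pred [273.70614287 199.3363075 ]
[ 247  177   53   53 2185] [273.09382151 202.78672769] [0.51390386 0.30558111 0.034     ]
```

```bash
python3 -m jog '[[-0.45,-0.5,3,0,0,0,0],[-0.45,-0.5,6,0,0,0,0],[-0.45,-0.5,9,0,0,0,60],[-0.45,-0.5,11.5,0,0,0,60],[-0.45,-0.5,13,0,0,0,60],[-0.45,-0.5,13.2,0,0,0,60],[-0.45,-0.5,13.2,0,0,0,60],[-0.45,-0.5,13.2,0,0,0,60]]' 30
```

```text
t: 10.43
tool_pos: [0.5136, 0.3044, 0.002]
tool_rot: [0.312, -3.125, -0.003]
contact_force: [0.4, 0.3, 1.4]
opening: 0.0652
```

```bash
python3 -m jog '[[0,0,0,0,0,0,100],[0,0,0,0,0,0,130],[0,0,0,0,0,0,160],[0,0,0,0,0,0,180],[0,0,0,0,0,0,180]]' 30
```

```text
t: 10.85
tool_pos: [0.5156, 0.3066, 0.0053]
tool_rot: [-0.311, 3.122, 0.009]
contact_force: [-1.0, 3.6, 4.1]
opening: 0.04
```

```bash
python3 -m jog '[[0,0,0,0,0,0,60],[0.2,-0.1,0,0,0,0,60],[0.4,-0.15,0.5,0,0,0,60],[0.4,-0.15,0.9,0,0,0,60],[0.4,-0.15,0.9,0,0,0,60]]' 30; python3 -c "
from h import *
rel([.511,.305,-.003])"
```

```text
t: 11.27
tool_pos: [0.5106, 0.3036, -0.0055]
tool_rot: [-0.311, 3.125, 0.007]
contact_force: [-0.8, -0.1, 0.8]
opening: 0.0651
tcp [ 0.5106  0.3036 -0.0055] t 11.27 toolx [-0.98  -0.197 -0.002] tooly [-0.197  0.98   0.004]
d cm [-0.07  0.13 -0.25]
```

```bash
python3 -m jog '[[0,0.1,-0.15,0,0,0,100],[0,0.1,-0.15,0,0,0,130],[0,0.1,-0.15,0,0,0,160],[0,0.1,-0.15,0,0,0,180],[0,0.1,-0.15,0,0,0,180],[0,0.1,-0.15,0,0,0,180]]' 30
```

```text
t: 11.77
tool_pos: [0.5102, 0.3051, -0.0038]
tool_rot: [-0.311, 3.125, 0.009]
contact_force: [-2.8, 3.7, 2.1]
opening: 0.042
```

```bash
python3 -m jog '[[0,0,-2,0,0,0,180],[0,0,-5,0,0,0,180],[0,0,-9,0,0,0,180],[0,0,-13,0,0,0,180],[0,0,-16.5,0,0,0,180],[0,0,-16.5,0,0,0,180]]' 30; python3 -c "
from h import *
rel([.537,-.040,.165])"
```

```text
t: 12.27
tool_pos: [0.5153, 0.3054, 0.171]
tool_rot: [-0.309, 3.11, 0.013]
contact_force: [0.1, 0.1, 0.1]
opening: 0.0419
tcp [0.5153 0.3054 0.171 ] t 12.27 toolx [-0.98  -0.197 -0.017] tooly [-0.197  0.98   0.007]
d cm [  4.69 -34.3    0.29]
```

```bash
python3 -m jog '[[0.5,-3.5,0,0,0.017,0,180],[1,-7.5,0,0,0.017,0,180],[1.6,-11.5,0,0,0.017,0,180],[2.2,-15.5,0,0,0.017,0,180],[2.7,-19.5,0,0,0.017,0,180],[3.3,-23.5,0,0,0.017,0,180],[3.8,-27.5,0,0,0.017,0,180],[4.3,-30,0,0,0.017,0,180]]' 30; python3 - <<'E'
from h import *
c=calibration('top');w=calibration('wrist'); a=get_image('wrist'); rel([.537,-.04,.165]); t=get_image('top'); s=get_image('side')
for n,i in (('w9',a),('t9',t),('s9',s)): cv2.imwrite(f'pics/{n}.png',i[...,::-1])
for n,i,cc in (('w',a,w),('t',t,c)):
    h=cv2.cvtColor(i,cv2.COLOR_RGB2HSV); m=(((h[...,0]<12)|(h[...,0]>175))&(h[...,1]>130)&(h[...,2]<150)&(h[...,2]>15)).astype(np.uint8)
    N,l,st,ce=cv2.connectedComponentsWithStats(m)
    for k in range(1,N):
        if st[k,4]>150: print(n,st[k],np.round(ce[k]),np.round(ray(cc,*ce[k],.078),4))
E
```

```text
t: 12.93
tool_pos: [0.5319, -0.0014, 0.1676]
tool_rot: [0.307, -3.125, -0.006]
contact_force: [-0.7, -0.4, -0.8]
opening: 0.0421
tcp [ 0.5319 -0.0045  0.1675] t 12.98 toolx [-0.981 -0.192  0.002] tooly [-0.192  0.981  0.001]
d cm [ 0.18 -3.59  0.24]
w [ 279  171   52   54 2166] [305. 198.] [0.5299 0.0183 0.078 ]
w [ 228  234  102  102 8083] [279. 285.] [0.6081 0.013  0.078 ]
t [  144    17   205   403 47229] [254. 236.] [0.3985 0.0553 0.078 ]
```

```bash
python3 -m jog '[[0.2,-2,0,0,0,0,180],[0.2,-3.6,0.5,0,0,0,180],[0.2,-3.6,2,0,0,0,180],[0.2,-3.6,4,0,0,0,180],[0.2,-3.6,6,0,0,0,180],[0.2,-3.6,8,0,0,0,180],[0.2,-3.6,9.5,0,0,0,180],[0.2,-3.6,10.5,0,0,0,180]]' 30; python3 -m jog '[[0,0,0,0,0,0,180]]'; python3 -c "
from h import *
rel([.5365,-.0405,.043])"
```

```text
t: 13.75
tool_pos: [0.5352, -0.0333, 0.0596]
tool_rot: [0.307, -3.121, -0.01]
contact_force: [-0.1, 1.5, -0.8]
opening: 0.0423
t: 13.83
tool_pos: [0.5335, -0.0322, 0.057]
tool_rot: [0.308, -3.117, -0.011]
contact_force: [0.4, 0.2, -2.8]
opening: 0.0423
tcp [ 0.5335 -0.0322  0.057 ] t 13.83 toolx [-0.981 -0.196  0.008] tooly [-0.196  0.981  0.008]
d cm [-0.15 -0.88  1.39]
```

```bash
python3 -m jog '[[-0.1,-0.5,-0.1,0,0,0,180],[-0.1,-0.9,-0.1,0,0.008,0,180],[-0.1,-0.9,0,0,0.008,0,180]]' 30; python3 -c "
from h import *
rel([.5365,-.0405,.043])"
```

```text
t: 14.08
tool_pos: [0.5378, -0.0416, 0.0585]
tool_rot: [0.308, -3.112, -0.008]
contact_force: [-0.1, -0.4, -1.3]
opening: 0.0422
tcp [ 0.5378 -0.0416  0.0585] t 14.08 toolx [-0.981 -0.196  0.014] tooly [-0.196  0.981  0.007]
d cm [0.08 0.13 1.56]
```

```bash
python3 -m jog '[[0,0,0.5,0,-0.014,0,180],[0,0,0.9,0,-0.014,0,180],[0,0,1.2,0,-0.014,0,180],[0,0,1.4,0,-0.014,0,180],[0,0,1.5,0,-0.014,0,180],[0,0,1.5,0,-0.014,0,180]]' 30; python3 -m jog '[[0,0,0.1,0,0,0,180],[0,0,0.1,0,0,0,180]]'
```

```text
t: 14.58
tool_pos: [0.5373, -0.0415, 0.0431]
tool_rot: [0.309, -3.125, -0.01]
contact_force: [0.0, -0.1, -1.2]
opening: 0.042
t: 14.75
tool_pos: [0.5372, -0.0415, 0.042]
tool_rot: [0.309, -3.125, -0.011]
contact_force: [0.1, -0.4, -0.9]
opening: 0.0421
```

```bash
python3 -m jog '[[0,0,0.08,0,0,0,180],[0,0,0.1,0,0,0,180],[0,0,0.1,0,0,0,125],[0,0,0.1,0,0,0,118],[0,0,0.1,0,0,0,110],[0,0,0.1,0,0,0,102],[0,0,0.1,0,0,0,95],[0,0,0.1,0,0,0,95]]'; python3 -m jog '[[0,0,-1.5,0,0,0,95],[0,0,-4,0,0,0,95],[0,0,-8,0,0,0,95],[0,0,-12,0,0,0,95],[0,0,-16,0,0,0,60],[0,0,-17,0,0,0,0],[0,0,-17,0,0,0,0]]'
python3 - <<'E'
from h import *
w=calibration('wrist'); a=get_image('wrist'); rel([.5735,-.2765,.2]); cv2.imwrite('pics/w10.png',a[...,::-1])
h=cv2.cvtColor(a,cv2.COLOR_RGB2HSV); m=(((h[...,0]<12)|(h[...,0]>175))&(h[...,1]>130)&(h[...,2]<150)&(h[...,2]>15)).astype(np.uint8)
N,l,st,ce=cv2.connectedComponentsWithStats(m)
for k in range(1,N):
    if st[k,4]>150: print(st[k],np.round(ce[k]),np.round(ray(w,*ce[k],.078),4))
E
```

```text
t: 15.42
tool_pos: [0.5359, -0.0406, 0.0408]
tool_rot: [0.308, -3.122, -0.013]
contact_force: [-4.5, 4.8, 3.3]
opening: 0.0535
t: 16.0
tool_pos: [0.5399, -0.0428, 0.2168]
tool_rot: [-0.308, 3.121, 0.008]
contact_force: [0.9, -0.2, -0.1]
opening: 0.0852
tcp [ 0.5382 -0.0424  0.2132] t 16.05 toolx [-0.981 -0.196 -0.001] tooly [-0.196  0.981  0.007]
d cm [  1.12 -23.66   1.16]
[ 36 144  36  20 187] [ 55. 151.] [ 0.5524 -0.2416  0.078 ]
[ 258  159   46   46 1626] [280. 182.] [ 0.5409 -0.0416  0.078 ]
[ 326  160   47   46 1686] [349. 182.] [0.5294 0.0201 0.078 ]
[ 239  361  146   31 1879] [328. 371.] [0.7366 0.0508 0.078 ]
```

```bash
python3 -m jog '[[0.2,-3.5,0,0,0,0,0],[0.4,-7.5,0.2,0,0,0,0],[0.6,-11.5,0.4,0,0,0,0],[0.8,-15.5,0.6,0,0,0,0],[1,-19.5,0.8,0,0,0,0],[1.1,-23,1.1,0,0,0,0],[1.1,-23.7,1.1,0,0,0,0],[1.1,-23.7,1.1,0,0,0,0]]' 30; python3 -m jog '[[0,0,0,0,0,0,0]]'
python3 - <<'E'
from h import *
w=calibration('wrist'); a=get_image('wrist'); rel([.5735,-.2765,.08]); cv2.imwrite('pics/w11.png',a[...,::-1])
print(proj(w,[.5735,-.2765,.018]),proj(w,[.5735,-.2765,.154]),proj(w,[.573,-.284,.004]))
h=cv2.cvtColor(a,cv2.COLOR_RGB2HSV); m=(((h[...,0]<6)|(h[...,0]>175))&(h[...,1]>180)&(h[...,2]>90)).astype(np.uint8)
N,l,st,ce=cv2.connectedComponentsWithStats(m)
for k in range(1,N):
    if st[k,4]>100: print(st[k],np.round(ce[k]),np.round(ray(w,*ce[k],.018),4))
E
```

```text
t: 16.72
tool_pos: [0.5722, -0.2783, 0.1967]
tool_rot: [0.303, -3.123, -0.016]
contact_force: [0.2, 0.8, 0.1]
opening: 0.0854
t: 16.8
tool_pos: [0.5717, -0.2775, 0.1951]
tool_rot: [0.303, -3.121, -0.019]
contact_force: [-0.1, -0.1, 0.7]
opening: 0.0852
tcp [ 0.5712 -0.277   0.1942] t 16.85 toolx [-0.981 -0.193  0.006] tooly [-0.192  0.981  0.013]
d cm [-0.3  -0.14 11.42]
[277.88320215 175.33573057] [280.1508017 218.6839297] [270.81970033 170.81369167]
[257 164  29  27 379] [271. 175.] [ 0.5743 -0.2832  0.018 ]
```

View pics/w11.png

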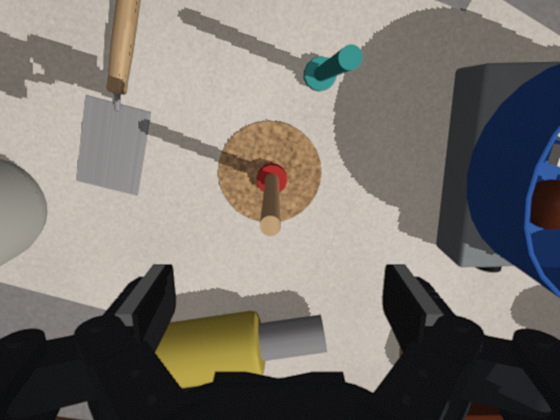

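The mat and red-footed stirrer are clear: foot (271,177), stem top (270,226), mat centre (270,171). The turquoise one is well away at (320,72). I'll descend to the grip height.

```bash
python3 -m jog '[[-0.3,-0.8,1.5,0.013,-0.006,0,0],[-0.3,-0.8,3.5,0.013,-0.006,0,0],[-0.3,-0.8,5.5,0.013,-0.006,0,0],[-0.3,-0.8,7.5,0.013,-0.006,0,0],[-0.3,-0.8,9.5,0.013,-0.006,0,0],[-0.3,-0.8,11,0.013,-0.006,0,0],[-0.3,-0.8,11.4,0.013,-0.006,0,0],[-0.3,-0.8,11.4,0.013,-0.006,0,60]]' 50; python3 -c "
from h import *
rel([.575,-.283,.08])"
```

```text
t: 17.52
tool_pos: [0.5737, -0.2812, 0.0783]
tool_rot: [0.306, -3.124, -0.004]
contact_force: [-0.8, 0.2, -0.1]
opening: 0.0753
tcp [ 0.5737 -0.2812  0.0783] t 17.52 toolx [-0.981 -0.194  0.003] tooly [-0.194  0.981  0.003]
d cm [-0.09 -0.2  -0.18]
```

```bash
python3 -m jog '[[-0.1,-0.2,-0.2,0,0,0,120],[-0.1,-0.2,-0.2,0,0,0,170],[-0.1,-0.2,-0.2,0,0,0,200],[-0.1,-0.2,-0.2,0,0,0,215],[-0.1,-0.2,-0.2,0,0,0,230],[-0.1,-0.2,-0.2,0,0,0,240],[-0.1,-0.2,-0.2,0,0,0,240]]' 50; python3 -c "
from h import *
rel([.575,-.283,.08])"
```

```text
t: 18.1
tool_pos: [0.5756, -0.283, 0.0814]
tool_rot: [0.306, -3.125, -0.004]
contact_force: [-1.2, 1.8, 4.7]
opening: 0.013
tcp [ 0.5756 -0.283   0.0814] t 18.1 toolx [-0.981 -0.194  0.001] tooly [-0.194  0.981  0.003]
d cm [0.06 0.01 0.14]
```

```bash
python3 -m jog '[[0,0,-2,0,0,0,240],[0,0,-5,0,0,0,240],[0,0,-9,0,0,0,240],[0,0,-13,0,0,0,240],[0,0,-16.5,0,0,0,240],[0,0,-16.5,0,0,0,240],[0,0,-16.5,0,0,0,240]]' 60
python3 - <<'E'
from h import *
rel([.505,-.012,.245]); w=calibration('wrist'); a=get_image('wrist'); s=get_image('side'); 
cv2.imwrite('pics/m12.png',cv2.hconcat([cv2.resize(s[120:360,260:460,::-1],(400,480)),cv2.resize(a[...,::-1],(400,480))]))
E
```

```text
t: 18.68
tool_pos: [0.5772, -0.2844, 0.2499]
tool_rot: [-0.305, 3.124, -0.003]
contact_force: [0.1, 0.3, -2.5]
opening: 0.0127
tcp [ 0.5772 -0.2844  0.2499] t 18.68 toolx [-0.981 -0.194 -0.003] tooly [-0.194  0.981 -0.002]
d cm [ 1.81 28.12  0.42]
```

View pics/m12.png

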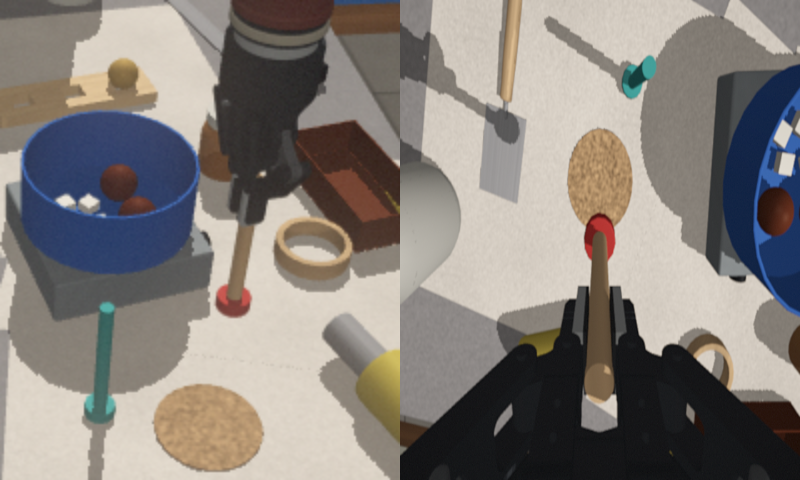

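```bash
python3 - <<'E'
from h import *
w=calibration('wrist'); print('foot',ray(w,280,208,.1865),'top',ray(w,277,337,.2499-.0814+.154))
# stones from w7-like view (w10): TCP then
st=np.array([[.497,-.033],[.49,.002],[.474,-.048],[.463,.005],[.461,-.022]]); b=np.array([[.5294,.0201],[.5409,-.0416]]); C=np.array([.505,-.012])
best=[]
for x in np.arange(.42,.6,.002):
  for y in np.arange(-.1,.08,.002):
    p=np.array([x,y]); d=min(np.linalg.norm(st-p,axis=1).min()-.012-.016,np.linalg.norm(b-p,axis=1).min()-.038,.095-.016-np.linalg.norm(p-C)); best.append((d,x,y))
best.sort(reverse=True); print(np.round(best[:12],4))
E
```

```text
foot [ 0.57519124 -0.28277667  0.1865    ] top [ 0.57674393 -0.28454004  0.3225    ]
[[0.016  0.482  0.046 ]
 [0.0158 0.48   0.046 ]
 [0.0153 0.484  0.048 ]
 [0.015  0.478  0.046 ]
 [0.0148 0.482  0.044 ]
 [0.0147 0.482  0.048 ]
 [0.0145 0.48   0.044 ]
 [0.0143 0.484  0.046 ]
 [0.0142 0.476  0.046 ]
 [0.0142 0.486  0.05  ]
 [0.014  0.48   0.048 ]
 [0.0138 0.478  0.044 ]]
```

```bash
python3 -m jog '[[0.3,3,0,0,0,0,240],[0.6,7,0,0,0,0,240],[1,11,0,0,0,0,240],[1.3,15,0,0,0,0,240],[1.7,19,0,0,0,0,240],[2,23,0,0,0,0,240],[2.4,27,0,0,0,0,240],[2.7,31,0,0,0,0,240]]' 60; python3 -m jog '[[0,2,0,0,0,0,240],[0,2.5,0,0,0,0,240],[0,2.5,0,0,0,0,240]]'
python3 - <<'E'
from h import *
rel([.484,.042,.138])
E
```

```text
t: 19.45
tool_pos: [0.4864, 0.0175, 0.2426]
tool_rot: [0.304, -3.118, -0.008]
contact_force: [0.2, 0.3, -1.1]
opening: 0.0125
t: 19.7
tool_pos: [0.4801, 0.0432, 0.24]
tool_rot: [0.308, -3.114, -0.008]
contact_force: [-0.1, -1.0, -1.3]
opening: 0.0122
tcp [0.4801 0.0432 0.24  ] t 19.7 toolx [-0.981 -0.196  0.012] tooly [-0.196  0.981  0.006]
d cm [-0.49 -0.26 10.2 ]
```

```bash
python3 -m jog '[[-0.3,-0.2,2,0.006,-0.012,0,240],[-0.4,-0.2,4,0.006,-0.012,0,240],[-0.4,-0.2,6,0.006,-0.012,0,240],[-0.4,-0.2,7.5,0.006,-0.012,0,240],[-0.4,-0.2,8.7,0.006,-0.012,0,240],[-0.4,-0.2,9.4,0.006,-0.012,0,240],[-0.4,-0.2,9.7,0.006,-0.012,0,240],[-0.4,-0.2,9.7,0.006,-0.012,0,240]]' 60
python3 - <<'E'
from h import *
o=get_obs();T=R.from_rotvec(o['tool_rot']); rel([.505,-.012,.139])
for a in range(110,480,15):
    p=[.505+.03*np.cos(np.radians(a)),-.012+.03*np.sin(np.radians(a)),.139]
    print(a,np.round(T.inv().apply(np.array(p)-o['tool_pos'])*100,1),end=' ')
E
```

```text
t: 20.37
tool_pos: [0.4829, 0.0419, 0.1423]
tool_rot: [0.308, -3.125, -0.001]
contact_force: [0.7, -0.6, -0.5]
opening: 0.0125
tcp [0.4829 0.0419 0.1423] t 20.37 toolx [-0.981 -0.195  0.002] tooly [-0.195  0.981  0.001]
d cm [-1.12 -5.72  0.32]
110 [-0.7 -2.8  0.3] 125 [ 0.1 -3.   0.3] 140 [ 0.8 -3.4  0.3] 155 [ 1.3 -3.9  0.3] 170 [ 1.7 -4.6  0.3] 185 [ 1.9 -5.4  0.3] 200 [ 1.8 -6.2  0.3] 215 [ 1.6 -6.9  0.3] 230 [ 1.2 -7.6  0.3] 245 [ 0.7 -8.1  0.3] 260 [-0.  -8.5  0.3] 275 [-0.8 -8.7  0.3] 290 [-1.6 -8.7  0.3] 305 [-2.3 -8.5  0.3] 320 [-3.  -8.1  0.3] 335 [-3.5 -7.5  0.3] 350 [-3.9 -6.8  0.3] 365 [-4.1 -6.   0.3] 380 [-4.1 -5.3  0.3] 395 [-3.9 -4.5  0.3] 410 [-3.5 -3.8  0.3] 425 [-2.9 -3.3  0.3] 440 [-2.2 -2.9  0.3] 455 [-1.4 -2.7  0.3] 470 [-0.7 -2.8  0.3]
```

```bash
cat > c.sh <<'E'
python3 -c "
from h import *
rel([.505,-.012,.139]); o=get_obs(); print('F',np.round(o['contact_force'],1),'bowlx',np.round(np.dot(o['tool_pos'][:2]-[.505,-.012],[-.983,-.184]),3))"
E
python3 -m jog '[[-0.3,-1.5,0.2,0,0,0,240],[0.1,-3,0.3,0,0,0,240],[0.8,-3.4,0.3,0,0,0,240],[1.5,-4.2,0.3,0,0,0,240],[1.9,-5.2,0.3,0,0,0,240],[1.8,-6.2,0.3,0,0,0,240],[1.4,-7.2,0.3,0,0,0,240],[0.7,-8.1,0.3,0,0,0,240]]' 60; bash c.sh
```

```text
t: 21.03
tool_pos: [0.4923, -0.04, 0.1395]
tool_rot: [0.307, -3.126, 0.0]
contact_force: [-0.6, 0.5, 0.0]
opening: 0.0124
tcp [ 0.4923 -0.04    0.1395] t 21.03 toolx [-0.981 -0.194  0.001] tooly [-0.194  0.981  0.   ]
d cm [-1.79  2.5   0.05]
F [-0.6  0.5  0. ] bowlx 0.018
```

```bash
python3 -m jog '[[-1,-0.4,0,0,0,0,240],[-2.1,-0.5,0,0,0,0,240],[-3.1,-0.2,0,0,0,0,240],[-3.9,0.4,0,0,0,0,240],[-4.5,1.2,0,0,0,0,240],[-4.8,2.2,0,0,0,0,240],[-4.7,3.3,0,0,0,0,240],[-4.3,4.2,0,0,0,0,240]]' 60; bash c.sh
```

```text
t: 21.7
tool_pos: [0.5259, 0.0112, 0.1393]
tool_rot: [0.309, -3.125, -0.001]
contact_force: [-0.1, 0.2, -1.0]
opening: 0.0122
tcp [0.5259 0.0112 0.1393] t 21.7 toolx [-0.981 -0.196  0.001] tooly [-0.196  0.981  0.001]
d cm [ 2.5  -1.87  0.03]
F [-0.1  0.2 -1. ] bowlx -0.025
```

```bash
python3 -m jog '[[0.9,0.9,0,0,0,0,240],[1.9,1.3,0,0,0,0,240],[3.1,1.3,0,0,0,0,240],[4.1,0.9,0,0,0,0,240],[4.9,0.2,0,0,0,0,240],[5.5,-0.8,0,0,0,0,240],[5.7,-1.9,0,0,0,0,240],[5.5,-3,0,0,0,0,240]]' 60; bash c.sh
```

```text
t: 22.37
tool_pos: [0.4777, -0.0304, 0.1395]
tool_rot: [0.307, -3.126, 0.0]
contact_force: [-0.2, 0.4, -1.2]
opening: 0.0125
tcp [ 0.4777 -0.0304  0.1395] t 22.37 toolx [-0.981 -0.195  0.001] tooly [-0.195  0.981  0.   ]
d cm [-3.04  1.28  0.05]
F [-0.2  0.4 -1.2] bowlx 0.03
```

```bash
python3 -m jog '[[-0.7,-1,0,0,0,0,240],[-1.7,-1.6,0,0,0,0,240],[-2.7,-1.9,0,0,0,0,240],[-3.8,-1.8,0,0,0,0,240],[-4.8,-1.3,0,0,0,0,240],[-5.6,-0.5,0,0,0,0,240],[-6.1,0.5,0,0,0,0,240],[-6.2,1.6,0,0,0,0,240]]' 60; bash c.sh
```

```text
t: 23.03
tool_pos: [0.536, -0.0017, 0.1393]
tool_rot: [0.307, -3.125, -0.0]
contact_force: [1.1, 0.4, -1.7]
opening: 0.0127
tcp [ 0.536  -0.0017  0.1393] t 23.03 toolx [-0.981 -0.195  0.001] tooly [-0.195  0.981  0.   ]
d cm [ 3.24 -0.41  0.04]
F [ 1.1  0.4 -1.7] bowlx -0.032
```

```bash
python3 -m jog '[[0.4,1.2,0,0,0,0,240],[1.2,2,0,0,0,0,240],[2.1,2.6,0,0,0,0,240],[3.2,2.8,0,0,0,0,240],[4.3,2.6,0,0,0,0,240],[5.3,2,0,0,0,0,240],[6,1.2,0,0,0,0,240],[6.4,0.1,0,0,0,0,240]]' 60; bash c.sh
python3 - <<'E'
from h import *
w=calibration('wrist'); a=get_image('wrist'); t=get_image('top'); cv2.imwrite('pics/w13.png',a[...,::-1]); cv2.imwrite('pics/t13.png',t[...,::-1])
h=cv2.cvtColor(a,cv2.COLOR_RGB2HSV)
for nm,m,z in (('stone',(h[...,1]<60)&(h[...,2]>110),.068),('ball',((h[...,0]<12)|(h[...,0]>175))&(h[...,1]>130)&(h[...,2]<150)&(h[...,2]>15),.078)):
    N,l,st,ce=cv2.connectedComponentsWithStats(m.astype(np.uint8))
    for k in range(1,N):
        p=ray(w,*ce[k],z)[:2]
        if st[k,4]>60 and np.hypot(*(p-[.505,-.012]))<.1: print(nm,st[k],np.round(p,3))
E
```

```text
t: 23.7
tool_pos: [0.4719, -0.0135, 0.1394]
tool_rot: [0.309, -3.126, -0.0]
contact_force: [0.1, -0.3, -1.0]
opening: 0.0127
tcp [ 0.4719 -0.0135  0.1394] t 23.7 toolx [-0.981 -0.196  0.001] tooly [-0.196  0.981  0.   ]
d cm [-3.27 -0.5   0.04]
F [ 0.1 -0.3 -1. ] bowlx 0.033
stone [     0      0    560    391 122189] [ 0.426 -0.018]
stone [276 153  38  37 784] [ 0.448 -0.008]
stone [235 159  34  31 778] [ 0.456 -0.037]
stone [ 173  179   38   58 1547] [ 0.488 -0.074]
stone [179 244  31  28 752] [ 0.528 -0.069]
ball [258 187  38  33 352] [ 0.47  -0.022]
```

```bash
python3 -m jog '[[-0.3,0,-1,0,0,0,240],[-0.6,0,-3,0,0,0,240],[-0.6,0,-6,0,0,0,240],[-0.6,0,-9,0,0,0,240],[-0.6,0,-11,0,0,0,240],[-0.6,0,-11,0,0,0,240]]' 60; python3 -c "
from h import *
rel([.576,-.283,.245])"
```

```text
t: 24.3
tool_pos: [0.4822, -0.0141, 0.2568]
tool_rot: [-0.303, 3.117, -0.005]
contact_force: [0.2, -0.9, -0.8]
opening: 0.0126
tcp [ 0.4822 -0.0141  0.2568] t 24.3 toolx [-0.981 -0.192 -0.01 ] tooly [-0.192  0.981 -0.004]
d cm [ -4.01 -28.19   1.34]
```

```bash
python3 -m jog '[[-1,-3.5,0,0,0,0,240],[-2,-7.5,0,0,0,0,240],[-2.7,-11.5,0,0,0,0,240],[-3.4,-15.5,0,0,0.01,0,240],[-3.8,-19.5,0,0,0.01,0,240],[-4,-23.5,0.5,0,0.01,0,240],[-4,-27,1,0,0.01,0,240],[-4,-28.2,1.2,0,0.01,0,240]]' 60;  python3 -m jog '[[0,0,0,0,0,0,240],[0,0,0,0,0,0,240]]'; python3 - <<'E'
from h import *
rel([.5756,-.283,.083]); o=get_obs(); w=calibration('wrist'); a=get_image('wrist'); cv2.imwrite('pics/w14.png',a[...,::-1])
h=cv2.cvtColor(a,cv2.COLOR_RGB2HSV); m=(((h[...,0]<6)|(h[...,0]>175))&(h[...,1]>180)&(h[...,2]>90)).astype(np.uint8)
N,l,st,ce=cv2.connectedComponentsWithStats(m)
for k in range(1,N):
    if st[k,4]>100: print(st[k],np.round(ce[k]),np.round(ray(w,*ce[k],o['tool_pos'][2]-.0634)-o['tool_pos'],4))
E
```

```text
t: 24.97
tool_pos: [0.5756, -0.2875, 0.2435]
tool_rot: [0.297, -3.125, 0.006]
contact_force: [-0.8, 0.2, -1.2]
opening: 0.0126
t: 25.13
tool_pos: [0.5751, -0.2876, 0.2415]
tool_rot: [0.295, -3.123, 0.002]
contact_force: [-0.2, 0.4, -1.5]
opening: 0.0123
tcp [ 0.5751 -0.2876  0.2415] t 25.13 toolx [-0.982 -0.187  0.005] tooly [-0.187  0.982 -0.001]
d cm [-0.22  0.46 15.85]
[259 189  41  37 763] [279. 204.] [-0.0012 -0.001  -0.0634]
```

```bash
python3 -m jog '[[-0.2,0.4,3,0,-0.005,0,240],[-0.2,0.4,6,0,-0.005,0,240],[-0.2,0.4,9,0,-0.005,0,240],[-0.2,0.4,11.5,0,-0.005,0,240],[-0.2,0.4,13.5,0,-0.005,0,240],[-0.2,0.4,14.8,0,-0.005,0,240],[-0.2,0.4,15.4,0,-0.005,0,240],[-0.2,0.4,15.6,0,-0.005,0,240]]' 60; python3 -m jog '[[0,0,0.05,0,0,0,240],[0,0,0.05,0,0,0,240]]'; bash c.sh
```

```text
t: 25.85
tool_pos: [0.5757, -0.2813, 0.0858]
tool_rot: [-0.3, 3.127, -0.001]
contact_force: [0.4, -0.4, -0.7]
opening: 0.0126
t: 26.02
tool_pos: [0.5767, -0.2814, 0.087]
tool_rot: [-0.3, 3.125, -0.003]
contact_force: [0.1, -0.5, -0.7]
opening: 0.0128
tcp [ 0.5767 -0.2814  0.087 ] t 26.02 toolx [-0.982 -0.19  -0.002] tooly [-0.19   0.982 -0.002]
d cm [ 1.9  27.8  -5.26]
F [ 0.1 -0.5 -0.7] bowlx -0.021
```

```bash
python3 -m jog '[[0,0,0.2,0,0,0,240],[0,0,0.3,0,0,0,240],[0,0,0.4,0,0,0,240],[0,0,0.4,0,0,0,240],[0,0,0.4,0,0,0,240]]'; python3 -m jog '[[0,0,0.1,0,0,0,240],[0,0,0.15,0,0,0,240],[0,0,0.15,0,0,0,240],[0,0,0.15,0,0,0,240]]'
```

```text
t: 26.43
tool_pos: [0.5767, -0.2815, 0.0831]
tool_rot: [-0.3, 3.125, -0.003]
contact_force: [0.0, 0.2, -0.9]
opening: 0.0124
t: 26.77
tool_pos: [0.5767, -0.2815, 0.0815]
tool_rot: [-0.3, 3.125, -0.003]
contact_force: [-0.0, -0.2, -1.8]
opening: 0.0123
```

```bash
python3 -m jog '[[0,0,0.1,0,0,0,240],[0,0,0.1,0,0,0,240],[0,0,0.1,0,0,0,240]]'; python3 -m jog '[[0,0,0.08,0,0,0,240],[0,0,0.08,0,0,0,240],[0,0,0.08,0,0,0,240]]'
```

```text
t: 27.02
tool_pos: [0.5771, -0.2816, 0.0813]
tool_rot: [-0.3, 3.124, -0.003]
contact_force: [-1.3, 0.9, 2.9]
opening: 0.0127
t: 27.27
tool_pos: [0.5773, -0.2817, 0.0813]
tool_rot: [-0.3, 3.124, -0.004]
contact_force: [-1.0, 1.9, 5.0]
opening: 0.0127
```

Contact is felt (+5 N), at the same height as at the start. Now I open slowly and back off upward.

```bash
python3 -m jog '[[0,0,-0.02,0,0,0,225],[0,0,-0.02,0,0,0,205],[0,0,-0.02,0,0,0,185],[0,0,-0.02,0,0,0,150],[0,0,-0.02,0,0,0,100],[0,0,-0.02,0,0,0,50],[0,0,-0.02,0,0,0,0],[0,0,-0.02,0,0,0,0]]'; python3 -m jog '[[0,0,-2,0,0,0,0],[0,0,-5,0,0,0,0],[0,0,-9,0,0,0,0],[0,0,-12,0,0,0,0],[0,0,-14,0,0,0,0],[0,0,-14,0,0,0,0],[0,0,-14,0,0,0,0]]'
python3 - <<'E'
from h import *
w=calibration('wrist'); a=get_image('wrist'); t=get_image('top'); s=get_image('side'); print(get_obs()['t'])
top=cv2.resize(t[100:250,110:460,::-1],(800,343)); bot=cv2.hconcat([cv2.resize(a[...,::-1],(343,257)),cv2.resize(s[140:360,230:430,::-1],(234,257)),cv2.resize(s[140:240,230:380,::-1],(223,257))])
cv2.imwrite('pics/m15.png',cv2.vconcat([top,bot]))
h=cv2.cvtColor(a,cv2.COLOR_RGB2HSV); m=(((h[...,0]<6)|(h[...,0]>175))&(h[...,1]>180)&(h[...,2]>90)).astype(np.uint8)
N,l,st,ce=cv2.connectedComponentsWithStats(m)
for k in range(1,N):
    if st[k,4]>100: print(st[k],np.round(ce[k]),np.round(ray(w,*ce[k],.018),4))
E
```

```text
t: 27.93
tool_pos: [0.5773, -0.2817, 0.0814]
tool_rot: [-0.3, 3.124, -0.004]
contact_force: [-0.1, -0.4, 0.7]
opening: 0.0811
t: 28.52
tool_pos: [0.5776, -0.2819, 0.2233]
tool_rot: [-0.3, 3.121, -0.007]
contact_force: [0.3, 1.0, -0.4]
opening: 0.0854
28.6667
[267 155  27  25 325] [280. 165.] [ 0.5762 -0.2828  0.018 ]
```

View pics/m15.png

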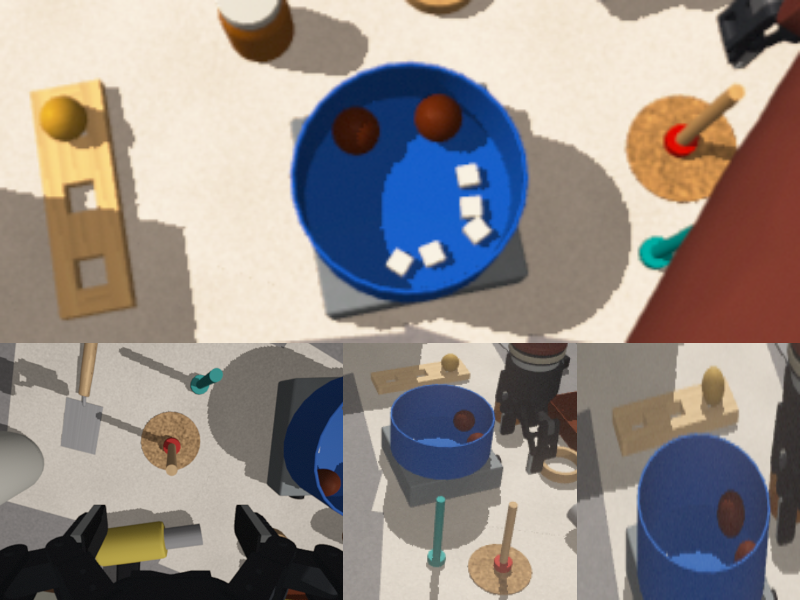

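The stirrer stands upright on its mat: foot at (682,140) in the top crop, mat centre near (681,149). Both balls lie in the bowl at (356,130) and (438,117) in the crop. All five stones are inside in an arc along the wall, and the brass ball and jar look unmoved.

```bash
python3 -c "
from station import *
finish_job()"
```

```text
the job is handed in; nothing more can be done
```

The job is done and handed in at about 29 s of the 72 s allowed. I lowered both rust-brown balls into the bowl's empty half and stirred just over two turns. The stirrer's foot was about 6 mm above the floor, on a circle of about 30 mm radius. I then stood the stirrer back on the far cork mat.

**Last checks (final pictures):**
- **Balls:** both lie in the bowl.
- **Stones:** all five are inside. By my estimate at least four moved more than 12 mm; I did not match each stone to its starting spot.
- **Stirrer:** it stands upright, about 4 mm from the mat's centre, and the gripper is open and clear above it.
- **Brass ball and jar:** both look unmoved by eye; I did not measure them again.

**What disagreed:** the fingertips turned out to be 20–30 mm behind the reported TCP, not 8 mm ahead of it. Because of that, my first two closes on the first ball went over its top. The first close on the second ball slid upward, so I gripped that one again lower. While I released the second ball, the wrist force briefly reached about 7 N, well under the limits. The last contact-force readings stayed within about 1 N of zero.

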